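# Unlock the spring gauge and close it on the sample spring

## Robot

A 6-joint arm with a two-finger parallel gripper is mounted at the origin on the work surface. World frame = base frame: x ahead of the robot, y to its left, z up, the work surface at z = 0. Lengths are in m, angles in rad, forces in N, time in s.
With the tool pointing down it reaches from about 0.4 to 0.825 m from the base axis. Payload 7 kg.
Tool frame: the origin (TCP) lies midway between the tips of the shut fingers; the grasp point (between the pads) lies 19 mm behind it (robot.tcp_to_grasp is the distance from the TCP to the grasp point, in m); z points along the fingers, y is the direction in which the jaws open and shut (so a half turn about z gives the same grasp; the last joint's range is limited). The gripper opens to 85 mm and grips with 20 to 120 N. Pads are 22 mm wide; open, the fingers measure 114 mm over their backs; the gripper's body (76 mm by 85 mm) begins 54 mm behind the grasp point. The pads swing forward as they close: fully open they stand 13 mm farther back than shut.
Start: joints at [1.453, 0.359, 0.012, 0, -1.224, -0.288], TCP at [0.266, 0.62, 0.231] pointing down, gripper open.
Joint ranges: [-3.07, 3.07], [-1.43, 2.12], [-1.02, 1.25], [-3.03, 1.67], [-3.05, -0], [-3.03, 3.03]. Speed limits (rad/s): [2.39, 2.39, 3.01, 3.14, 3.14, 3.14].

## Interface

Orientations are given as a unit quaternion [x, y, z, w].
In Python, from plant import robot gives the robot as it stands. The module is installed in compiled form; this text tells all that it offers.
- The arm moves only by the shell command python3 -m pendant 'ROWS' [OPENING] [FORCE]. ROWS is JSON, a list of rows, each a list of 2 entries, a list of its own where there are three numbers: the shift along the tool's x, y, z in mm, then the turn about the tool's z in rad. In form: [[[dx, dy, dz], twist], ...]. A call has 1 to 8 rows; each row is the pose to reach, as a shift and turn from the pose commanded when the call began, along the tool's axes at that moment; what a row does not reach only later rows make up. A row lasts 1/8 s, in which the tool goes at most 62.5 mm and 10.7 degrees, less where a joint would pass 70% of its speed; a pose out of reach is approached as far as the arm can. A call with a gripper value outside its range is refused whole. OPENING is the opening, from 0 (shut) to 1 (fully open), set as the call begins (- or left out, the last holds). The fingers move at their own pace and stop on an object; FORCE is the grip in N (left out, the last holds). Time passes only in rows, so rows that repeat a pose let the fingers close. It gives the time, the measured TCP pose, the force and the opening at its end, in the units of the state.
- robot.state(): the state, without advancing time (a new reading comes with each control period).
- robot.read_camera(name): name is "scene" or "top"; returns (picture, depth): 420x560x3 uint8, red, green, blue; 420x560 float32, m along the optical axis (not along the pixel's ray), 0 where there is no reading.
- robot.calibration(name): a dict with "intrinsics" (3x3 intrinsics, pixels), "world_from_camera" (4x4, takes a point from camera to world coordinates). Camera axes: x right, y down, z forward; pixel columns grow to the right and rows downward; lengths in m; the calibration is good to about 2 mm. A picture is of the moment at which its call begins. calibration takes no time and is no camera call.
- robot.hand_in(): hands the job in, once; it reports no verdict.
Trained networks look in the newest picture that a camera, given by its name, has taken for a name from the list of things; names that differ only in an ending like _2 or _b are one class to them, and where a whole thing is asked for, a point or a joint stands for the part that bears it (a point fixed in the world has none). Each returns a list of dicts, best first, with "score" (0 to 1); they miss things now and then, are a little off and sometimes report something else, mostly with a low value. They report only what shows in the picture. A call takes as long as a camera call.
- robot.look_for(camera, thing): "bbox" ([left, top, right, bottom] as shares, 0 to 1, of the picture: columns of its width, rows of its height, round what is visible of it).
- robot.tip_of(camera, thing): "point" ([column, row] as shares, 0 to 1, of the picture: columns of its width, rows of its height: a listed point, or the origin of a listed thing).
The state is a dict: "time_s": time; "q": joint angles; "joint_velocities": joint speeds; "tau": joint torques, N m; "ee_pos": TCP position; "eef_rot": TCP orientation; "force": force on the tool from outside, world axes, zero at the start; "wrist_torque": the same for the moment, N m; "finger_gap": finger opening in m.
Only numpy, scipy, OpenCV 4.12 (cv2) and the standard library are available. Lean on these libraries where they do the work, as an engineer would, in place of code of your own. Each camera call takes 0.05 s, during which the arm holds its last target.

## Task

Loosen the knurled locking collar on the spring gauge by stroking a fingertip across the open front of its rim again and again, anticlockwise seen from above, until the index lug on its top has come round to the fixed pointer for the second time (nearly two full turns), and leave it there. Only then push the measuring rod's end button with a fingertip so that the rod slides in and closes up the sample spring against the back stop, with no gap at either end. Use fingertips only and lift nothing, keep the spring lying in its cradle, leave the other things on the bench where they are, and finish clear of everything.

Things in the scene. Friction and masses are not known exactly. Their poses are not given: they have to be found in the camera images.
- gauge: Spring length gauge, a fixed grey casting. Origin at table level right under the locking collar's axis; z up, -x its open front towards the robot, y the line of the measuring rod. Base plate 12 mm thick (x -60..60, y -60..200 mm); square head (x -46..54, y -40..40, top 55 mm up) with the collar on top; cradle and back stop at +y.
- collar (a joint): Angle (rad) of the locking collar about its upright axis; grows anticlockwise seen from above (loosening) and counts on over many turns. The index lug is at the pointer at 0, 6.283 and 12.566. Starts at 0.4 to 2.4, so the lug reaches the pointer first at 6.283 and the second time at 12.566. Dry friction 0.07 N m (about 2 N along the rim); stays where left; nothing stops it at 12.566.
- collar_top (a point): Centre of the collar's flat top face, on its axis, 81 mm above the table. The steel collar is 84 mm across over its 24 upright ribs (ribs 7 mm wide, standing 2 mm out), its rim spans heights 57 to 81 mm.
- index_lug (a point): Outer end of the index lug, a small raised bar (22 x 7 mm, 6 mm high, pointing outward) on the collar's top face; this point is 37 mm from the axis, 84 mm up, and turns with the collar.
- pointer (a point): Inner tip of the fixed pointer, a thin steel blade at the middle of the back (+x of the gauge) on top of the guard, 38 mm from the collar axis, 94 mm up. The guard is a fixed wall round the back half (+x) of the rim (radius 47 to 53 mm, top 91 mm up), so only the front half of the rim can be reached.
- rod (a joint): Slide (m) of the steel measuring rod through the head along the gauge's +y; 0 to 0.058, starts at 0 to 0.015. Dry friction about 2.5 N; it stays where left. With the sample spring closed up between anvil and back stop it reads 0.050.
- rod_end (a point): Centre of the outer face of the rod's push button, a round disc 30 mm across, 10 mm thick, at the -y end of the rod, 34 mm above the table, facing the gauge's -y. At rod value 0 it is 115 mm to -y of the collar's axis.
- anvil_face (a point): Centre of the rod's measuring face, a disc 26 mm across at the +y end, facing the gauge's +y, 34 mm above the table and 175 mm from the push button's face.
- back_stop (a point): Point on the face of the fixed back stop (60 mm wide, 62 mm tall), on the line of the rod, 34 mm up, 170 mm to +y of the collar axis. The cradle before it is a straight channel, y 95 to 170 mm, 31 mm wide inside, floor 20 mm and wall tops 32 mm above the table.
- sample: The sample spring: a loose compression spring 60 mm long and 28 mm across, about 70 g, lying along the gauge's y in the cradle, up to 12 mm short of the back stop. Treat it as rigid. Origin midway along its underside, its y along its length.
- spring_tall: loose compression spring standing on end, 40 mm across, 75 mm tall; origin at the centre of its underside
- spring_short: loose compression spring standing on end, 44 mm across, 45 mm tall; origin at the centre of its underside
- hook_spring: loose extension spring lying flat, about 130 mm over its hooks along its x, 22 mm thick; origin at the centre of its underside
- oil_tin: loose upright tin, 60 mm across, 100 mm tall; origin at the centre of its underside
- carton: loose cardboard box 90 x 70 x 60 mm; origin at the centre of its underside
- wrench: loose wrench lying on the table along its x
- screwdriver: loose screwdriver lying on the table along its x

How it is judged:
By the outcome, as a careful person would: the job done as asked, in the order asked, and still so for the second after the job is handed in, with the robot touching nothing.
It also fails if it takes over 72 s, if anything falls off the work surface, if the arm or the gripper's body presses on something with over 40 N, if the wrist force passes 120 N, or if a joint passes its speed limit or range.

## Working session

There is one attempt and no reset: what is moved stays moved. The work goes in short steps, Python scripts to look and compute and a shell command to move; the robot and the scene stay as the last step left them, time stands still between calls to the robot, and variables do not carry over. Pictures are saved under pics/ and viewed, and the job is handed in when it is done.

```bash
mkdir -p pics; ls; cat > h.py <<'E'
import numpy as np, cv2
from plant import robot
from scipy.spatial.transform import Rotation as R
def snap(n,f,crop=None,sc=1):
    im,d=robot.read_camera(n)
    np.savez('/tmp/%s.npz'%n,im=im,d=d)
    o=im[:,:,::-1].copy()
    if crop: a,b,c,e=crop; o=o[b:e,a:c]
    if sc!=1:o=cv2.resize(o,None,fx=sc,fy=sc,interpolation=cv2.INTER_CUBIC)
    cv2.imwrite('pics/'+f,o); return im,d
def ray(n,u,v):
    c=robot.calibration(n);K=np.array(c['intrinsics']);T=np.array(c['world_from_camera'])
    r=T[:3,:3]@np.linalg.inv(K)@np.array([u,v,1.]);return T[:3,3],r
def atz(n,u,v,z):
    o,r=ray(n,u,v);return o+r*(z-o[2])/r[2]
def atd(n,u,v,d):
    o,r=ray(n,u,v);return o+r*d
def proj(n,p):
    c=robot.calibration(n);K=np.array(c['intrinsics']);T=np.array(c['world_from_camera'])
    q=K@(T[:3,:3].T@(np.array(p)-T[:3,3]));return q[:2]/q[2]
E
python3 - <<'E'
from h import *
np.set_printoptions(precision=4,suppress=True)
for n in('scene','top'):
    im,d=snap(n,n+'0.png')
    c=robot.calibration(n);print(n,c)
    for t in('collar_top','index_lug','pointer','rod_end','anvil_face','back_stop','sample','gauge'):
        r=robot.tip_of(n,t)
        for x in r[:2]:
            u,v=x['point'][0]*560,x['point'][1]*420
            dd=d[min(419,int(v)),min(559,int(u))]
            print(t,round(x['score'],2),round(u,1),round(v,1),atd(n,u,v,dd))
print(robot.state())
E
```

```text
pics
scene {'intrinsics': array([[518.521 ,   0.    , 288.6731],
       [  0.    , 518.521 , 213.818 ],
       [  0.    ,   0.    ,   1.    ]]), 'world_from_camera': array([[-0.8361,  0.3267, -0.4407,  1.1408],
       [ 0.5483,  0.4695, -0.6921,  0.983 ],
       [-0.0192, -0.8203, -0.5717,  0.8828],
       [ 0.    ,  0.    ,  0.    ,  1.    ]])}
collar_top 0.63 277.5 207.1 [ 0.539  -0.0179  0.0925]
index_lug 0.88 280.0 214.9 [0.5452 0.004  0.0816]
pointer 0.9 260.2 205.6 [ 0.5627 -0.0717  0.0768]
anvil_face 0.61 281.3 232.1 [0.5577 0.0281 0.044 ]
back_stop 0.95 299.2 257.6 [0.5869 0.1571 0.057 ]
sample 0.67 291.9 256.2 [0.6032 0.1489 0.0634]
gauge 0.6 280.9 232.0 [0.5589 0.028  0.0447]
top {'intrinsics': array([[502.9942,   0.    , 275.5352],
       [  0.    , 502.9942, 202.2352],
       [  0.    ,   0.    ,   1.    ]]), 'world_from_camera': array([[ 0.0076, -0.9848,  0.1736,  0.2599],
       [-0.9999, -0.0098, -0.0119, -0.0017],
       [ 0.0135, -0.1735, -0.9847,  1.5452],
       [ 0.    ,  0.    ,  0.    ,  1.    ]])}
collar_top 0.61 278.6 195.0 [ 0.5393 -0.0284  0.0837]
index_lug 
[... 310 characters left out ...]
0.6 225.3 182.1 [0.5882 0.1349 0.0303]
sample 0.52 313.3 208.8 [ 0.5052 -0.1343  0.0459]
sample 0.5 234.9 191.7 [0.5607 0.1055 0.019 ]
gauge 0.79 275.5 200.1 [ 0.5229 -0.0193  0.0892]
gauge 0.65 130.4 258.4 [0.3535 0.4177 0.0101]
{'time_s': 0.9, 'q': array([ 1.4531,  0.3586,  0.0119, -0.    , -1.2241, -0.2881]), 'joint_velocities': array([-0.0011, -0.0003, -0.0005, -0.0008,  0.0014,  0.0005]), 'tau': array([  0.0016, -58.2954,  29.3667,   6.9414,  -0.0005,  -0.    ]), 'ee_pos': array([0.2665, 0.6202, 0.2313]), 'eef_rot': array([ 0.9795, -0.2015, -0.    ,  0.    ]), 'force': array([0.0391, 0.8544, 0.3658]), 'wrist_torque': array([-0.0174,  0.0093, -0.0626]), 'finger_gap': 0.08551155517737603}
```

```bash
python3 - <<'E'
import cv2
a=cv2.imread('pics/scene0.png');b=cv2.imread('pics/top0.png')
cv2.imwrite('pics/s1.png',cv2.resize(a[150:310,180:400],None,fx=3.6,fy=3.6,interpolation=2))
cv2.imwrite('pics/t1.png',cv2.resize(b[140:260,190:350],None,fx=5,fy=5,interpolation=2))
E
```

```text
(no output)
```

View pics/scene0.png

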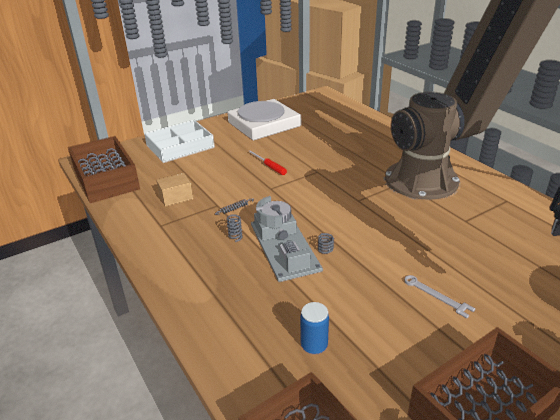

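View pics/top0.png

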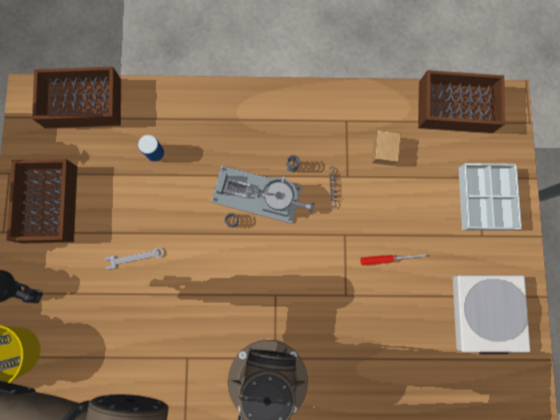

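View pics/s1.png

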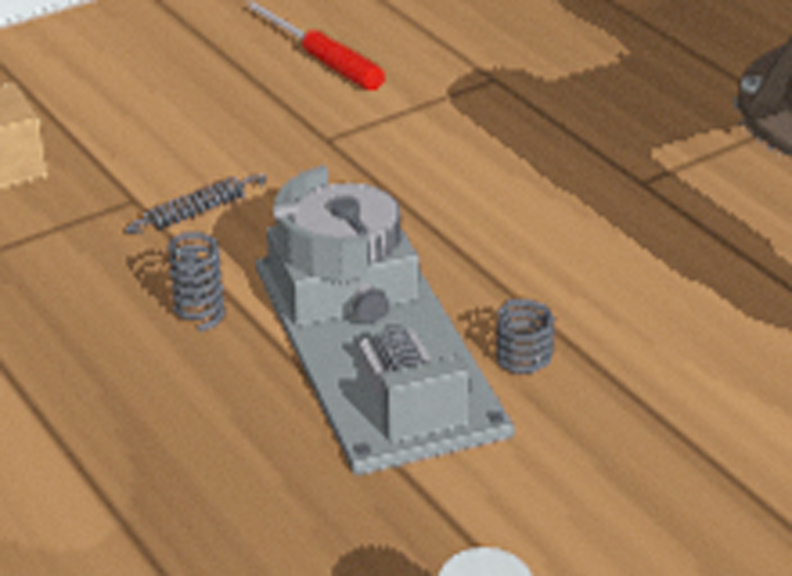

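View pics/t1.png

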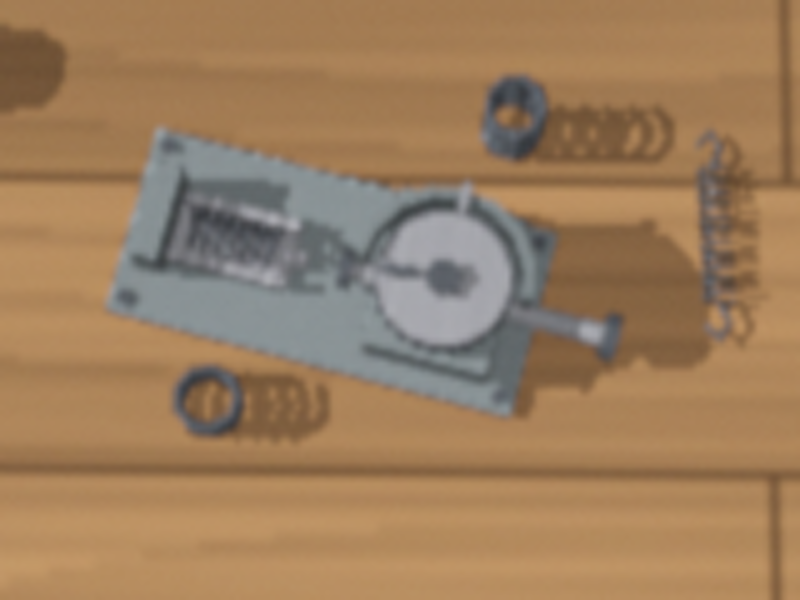

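```bash
cat > fit.py <<'E'
from h import *
np.set_printoptions(precision=4,suppress=True)
px=np.array([(160,128),(553,235),(510,415),(108,310)])/5+np.array([190,140])-.4
loc=np.array([(60,200),(60,-60),(-60,-60),(-60,200)])/1e3
W=np.array([atz('top',u,v,.012)[:2] for u,v in px])
c1,c2=loc.mean(0),W.mean(0)
a=loc-c1;b=W-c2
th=np.arctan2((a[:,0]*b[:,1]-a[:,1]*b[:,0]).sum(),(a*b).sum())
Rm=np.array([[np.cos(th),-np.sin(th)],[np.sin(th),np.cos(th)]])
t=c2-Rm@c1
print('yaw',np.degrees(th),'t',t,'res',W-(loc@Rm.T+t))
def g2w(x,y,z=0): return np.r_[Rm@np.array([x,y])/1+t,z]
if __name__=='__main__':
    print('collar top circle centre',atz('top',441/5+189.6,278/5+139.6,.081))
    print('pointer',g2w(.038,0))
    for n in('scene','top'):
        im=np.load('/tmp/%s.npz'%n)['im'][:,:,::-1].copy();s=4
        im=cv2.resize(im,None,fx=s,fy=s,interpolation=2)
        def dot(p,c):
            q=proj(n,p)*s+s/2;cv2.circle(im,tuple(int(k) for k in q),2,c,-1)
        for k in np.linspace(0,2*np.pi,48,endpoint=False): dot(g2w(.042*np.cos(k),.042*np.sin(k),.081),(0,0,255))
        dot(g2w(0,0,.081),(0,255,0));dot(g2w(.038,0,.094),(255,0,0));dot(g2w(0,-.115,.034),(0,255,255));dot(g2w(0,.17,.034),(255,0,255))
        dot(g2w(-.046,-.04,.055),(0,255,0));dot(g2w(-.046,.04,.055),(0,255,0))
        for p in loc: dot(g2w(*p,.012),(255,255,0))
        q=proj(n,g2w(0,.04,.05))*s
        x,y=int(q[0])-380,int(q[1])-280
        cv2.imwrite('pics/fit_%s.png'%n,im[y:y+560,x:x+760])
    for n in('top','scene'):
      for th_ in('spring_short','spring_tall','hook_spring'):
        r=robot.tip_of(n,th_)
        if r: print(n,th_,r[0]['score'],atz(n,r[0]['point'][0]*560,r[0]['point'][1]*420,0))
E
python3 fit.py
```

```text
yaw -14.433064987683306 t [ 0.5385 -0.0275] res [[-0.0002 -0.0017]
 [-0.0013  0.0038]
 [ 0.0016  0.0005]
 [-0.0001 -0.0026]]
collar top circle centre [ 0.5392 -0.026   0.081 ]
pointer [ 0.5753 -0.037   0.    ]
top spring_short 0.62 [0.4788 0.1057 0.    ]
top spring_tall 0.54 [ 0.644  -0.0799  0.    ]
top hook_spring 0.63 [ 0.5739 -0.1955  0.    ]
scene spring_short 0.55 [0.4691 0.1116 0.    ]
scene spring_tall 0.7 [ 0.6357 -0.0737  0.    ]
scene hook_spring 0.57 [ 0.5763 -0.1982  0.    ]
```

View pics/fit_top.png

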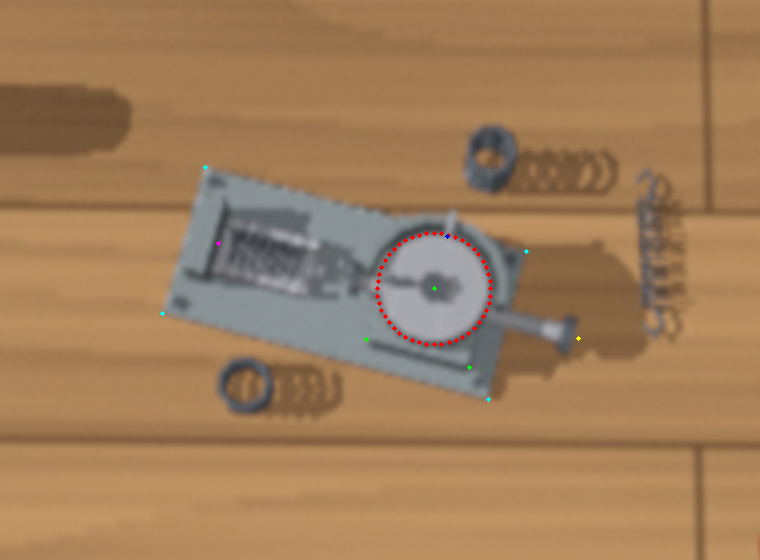

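View pics/fit_scene.png

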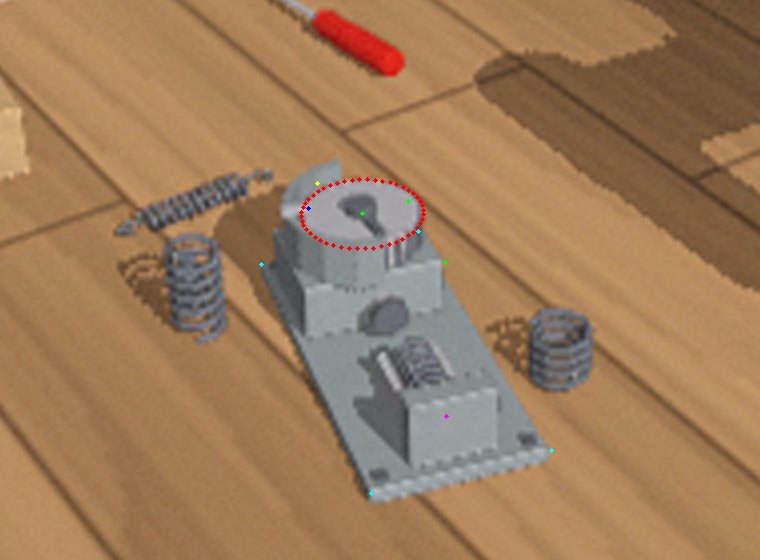

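```bash
cat > ang.py <<'E'
from h import *
T0=np.array([.539,-.027]);YAW=np.radians(-14.5)
def lug(n,im):
    g=cv2.GaussianBlur(im,(0,0),.7).mean(2).astype(np.float32)
    A=np.radians(np.arange(0,360,1));s=[]
    for a in A:
        v=[]
        for r in np.linspace(.020,.036,9):
            for w in(-.002,0,.002):
                p=[T0[0]+r*np.cos(a+YAW)-w*np.sin(a+YAW),T0[1]+r*np.sin(a+YAW)+w*np.cos(a+YAW),.087]
                u=proj(n,p);v.append(cv2.getRectSubPix(g,(1,1),(float(u[0]),float(u[1])))[0,0])
        s.append(np.mean(v))
    s=np.array(s);i=s.argmin();m=np.median(s)
    k=(np.arange(-12,13)+i)%360;w=np.clip(m-s[k]-.4*(m-s[i]),0,None)
    return np.radians(i+(w*np.arange(-12,13)).sum()/w.sum()),s[i],m
def rep(tag,crop=True):
    for n in('scene',):
        im,d=robot.read_camera(n)
        a,mn,m=lug(n,im)
        r=robot.tip_of(n,'index_lug');b=[]
        for x in r[:2]:
            p=atz(n,x['point'][0]*560,x['point'][1]*420,.084)[:2]-T0
            b.append((round(x['score'],2),round((np.arctan2(p[1],p[0])-YAW)%(2*np.pi),3),round(np.hypot(*p),4)))
        print(n,'lug',round(a,3),'dark',mn,m,'net',b)
        u=proj(n,[*T0,.08]);x0,y0=int(u[0])-95,int(u[1])-70
        cv2.imwrite('pics/%s.png'%tag,cv2.resize(im[y0:y0+140,x0:x0+190,::-1],None,fx=4,fy=4,interpolation=2))
    st=robot.state();print(st['time_s'],st['ee_pos'],st['force'])
E
python3 - <<'E'
from ang import *
for n in('scene','top'): print(n,lug(n,np.load('/tmp/%s.npz'%n)['im']))
s=robot.state();print(R.from_quat(s['eef_rot']).as_matrix())
E
```

```text
Traceback (most recent call last):
  File "ang.py", line 11, in lug
    u=proj(n,p);v.append(cv2.getRectSubPix(g,(1,1),(float(u[0]),float(u[1])))[0,0])
  File "h.py", line 19, in proj
    c=robot.calibration(n);K=np.array(c['intrinsics']);T=np.array(c['world_from_camera'])
ValueError: time passes only in moves, steps and waits
```

```bash
sed -i 's/robot.calibration(n)/cal(n)/' h.py; cat >> h.py <<'E'
_c={}
def cal(n):
    if n not in _c:_c[n]=robot.calibration(n)
    return _c[n]
E
python3 - <<'E'
from ang import *
for n in('scene','top'): print(n,lug(n,np.load('/tmp/%s.npz'%n)['im']))
s=robot.state();print(s['time_s'],R.from_quat(s['eef_rot']).as_matrix())
E
```

```text
scene (np.float64(1.579692878802874), np.float32(102.062775), np.float32(160.88458))
top (np.float64(1.680479286670722), np.float32(124.46625), np.float32(165.79105))
1.2 [[ 9.18796494e-01 -3.94731558e-01  1.74473825e-05]
 [-3.94731559e-01 -9.18796492e-01  4.98993946e-05]
 [-3.66627190e-06 -5.27344212e-05 -9.99999999e-01]]
```

```bash
python3 -m pendant '[[[25,26,0],0.08],[[68,70,0],0.2],[[110,114,0],0.32],[[153,159,0],0.44],[[196,203,0],0.54],[[239,248,0],0.633],[[282,293,0],0.633],[[325,337,0],0.633]]' 0
cat > where.py <<'E'
from ang import *
s=robot.state();M=R.from_quat(s['eef_rot']).as_matrix();p=s['ee_pos']
ax=np.r_[T0,0]
d=(M.T@(p-ax))*1e3
print('t',s['time_s'],'tool xy rel axis mm',d[:2].round(1),'z',(p[2]*1e3).round(1),'yaw x',np.degrees(np.arctan2(M[1,0],M[0,0])).round(2),'F',s['force'].round(1),'Ftool',(M.T@s['force']).round(1),'gap',round(s['finger_gap'],4))
E
python3 where.py
```

```text
time_s: 2.2
ee_pos: [0.4324, 0.1804, 0.2318]
eef_rot: [0.868, -0.496, 0.0, -0.001]
force: [1.1, 1.1, -0.3]
finger_gap: -0.0005
t 2.2 tool xy rel axis mm [-232.8  -13.8] z 231.8 yaw x -59.48 F [ 1.1  1.1 -0.3] Ftool [-0.4 -1.6  0.3] gap -0.0005
```

```bash
python3 -m pendant '[[[50,9,20],0],[[100,19,50],0],[[145,28,80],0],[[150,28,125],0],[[150,28,155],0],[[150,28,168],0],[[150,28,168],0],[[150,28,168],0]]'
python3 where.py; python3 -c "
from ang import *
rep('a1')"
```

```text
time_s: 3.2
ee_pos: [0.4849, 0.0394, 0.0645]
eef_rot: [0.868, -0.496, 0.001, -0.001]
force: [-0.2, 0.1, -0.3]
finger_gap: 0.0002
t 3.2 tool xy rel axis mm [-84.6  12.8] z 64.5 yaw x -59.47 F [-0.2  0.1 -0.3] Ftool [-0.2  0.1  0.3] gap 0.0002
scene lug 1.587 dark 104.5935 149.5352 net [(0.58, np.float64(1.601), np.float64(0.0499))]
3.3 [0.48484396 0.03937537 0.06453749] [-0.05847112  0.48023848 -0.30229811]
```

View pics/a1.png

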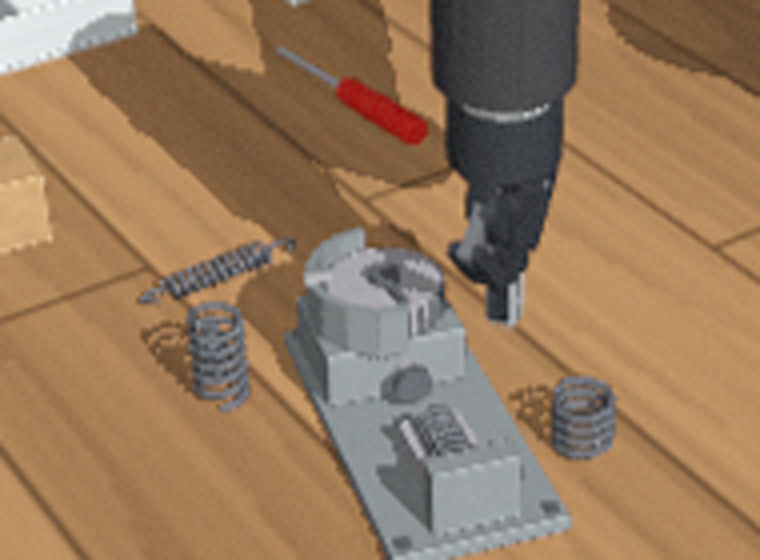

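```bash
python3 -m pendant '[[[10,1,0],0],[[20,1.5,0],0],[[27,1.5,0],0],[[30,1.5,0],0],[[32,1.5,0],0],[[33,1.5,0],0]]'
python3 where.py; python3 -m pendant '[[[1,0,0],0],[[2,0,0],0]]'; python3 where.py;python3 -m pendant '[[[1,0,0],0],[[2,0,0],0]]'; python3 where.py
```

```text
time_s: 4.05
ee_pos: [0.4994, 0.0095, 0.0632]
eef_rot: [0.868, -0.496, -0.0, 0.0]
force: [0.4, 0.0, -0.2]
finger_gap: -0.0006
t 4.05 tool xy rel axis mm [-51.5  15.6] z 63.2 yaw x -59.52 F [ 0.4  0.  -0.2] Ftool [ 0.2 -0.4  0.2] gap -0.0006
time_s: 4.3
ee_pos: [0.5003, 0.0081, 0.0632]
eef_rot: [0.868, -0.496, -0.0, -0.0]
force: [-3.0, 5.9, 1.5]
finger_gap: -0.0002
t 4.3 tool xy rel axis mm [-49.9  15.6] z 63.2 yaw x -59.52 F [-3.   5.9  1.5] Ftool [-6.6 -0.4 -1.5] gap -0.0002
time_s: 4.55
ee_pos: [0.4997, 0.0069, 0.0631]
eef_rot: [0.868, -0.497, -0.001, 0.0]
force: [-12.4, 12.8, 9.9]
finger_gap: -0.0001
t 4.55 tool xy rel axis mm [-49.3  16.8] z 63.1 yaw x -59.56 F [-12.4  12.8   9.9] Ftool [-17.4   4.3  -9.8] gap -0.0001
```

```bash
python3 -m pendant '[[[2,12.5,0],0],[[8.5,24,0],0]]'; python3 where.py;python3 -m pendant '[[[10,8,0],0],[[19,12,0],0]]'; python3 where.py;  python3 -m pendant '[[[9,1,0],0]]'; python3 where.py; python3 -c "
from ang import *
rep('a2')"
```

```text
time_s: 4.8
ee_pos: [0.4848, -0.0134, 0.0633]
eef_rot: [0.868, -0.496, 0.0, -0.0]
force: [0.3, -0.8, -0.6]
finger_gap: 0.0001
t 4.8 tool xy rel axis mm [-39.2  39.8] z 63.3 yaw x -59.46 F [ 0.3 -0.8 -0.6] Ftool [0.9 0.2 0.6] gap 0.0001
time_s: 5.05
ee_pos: [0.4827, -0.0372, 0.063]
eef_rot: [0.868, -0.497, -0.001, 0.001]
force: [-4.8, 1.8, 2.0]
finger_gap: -0.0002
t 5.05 tool xy rel axis mm [-19.7  53.9] z 63.0 yaw x -59.56 F [-4.8  1.8  2. ] Ftool [-3.9  3.2 -2. ] gap -0.0002
time_s: 5.18
ee_pos: [0.4857, -0.046, 0.0628]
eef_rot: [0.868, -0.497, -0.002, 0.002]
force: [-7.6, -1.4, 5.5]
finger_gap: 0.0001
t 5.175 tool xy rel axis mm [-10.7  55.9] z 62.8 yaw x -59.59 F [-7.6 -1.4  5.5] Ftool [-2.7  7.3 -5.4] gap 0.0001
scene lug 2.718 dark 121.4499 165.5452 net [(0.77, np.float64(2.324), np.float64(0.0437))]
5.275 [ 0.48603292 -0.04655871  0.06279944] [-6.39472191 -4.55292726  4.56491834]
```

View pics/a2.png

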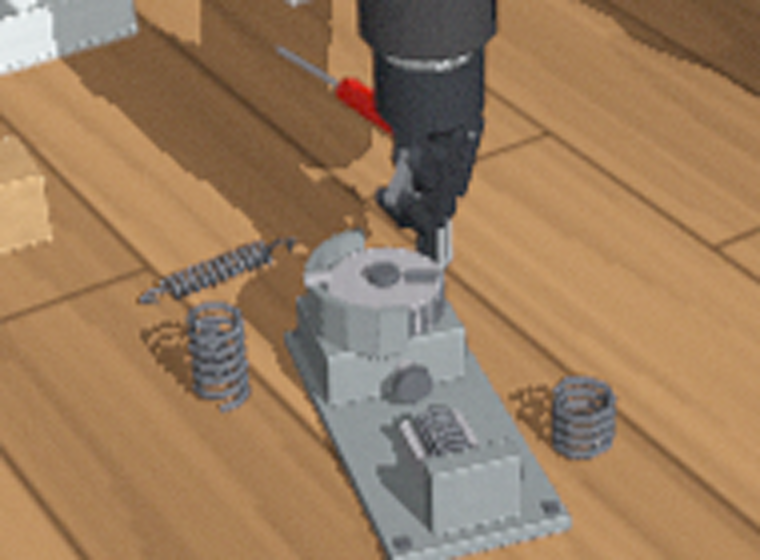

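```bash
python3 -m pendant '[[[-13,13,0],0],[[-51,-22,0],0],[[-52,-58,0],0],[[-37,-61,0],0],[[-37,-44,0],0],[[-32,-25,0],0],[[-19.5,-9,0],0],[[2,0,0],0]]'; python3 where.py; python3 -c "
from ang import *
rep('a3')"
```

```text
time_s: 6.28
ee_pos: [0.4866, -0.0473, 0.0629]
eef_rot: [0.868, -0.496, -0.001, 0.001]
force: [0.6, 1.8, 0.4]
finger_gap: 0.0002
t 6.275 tool xy rel axis mm [-9.1 55.7] z 62.9 yaw x -59.53 F [0.6 1.8 0.4] Ftool [-1.2 -1.5 -0.4] gap 0.0002
scene lug 5.023 dark 103.61818 168.62546 net [(0.58, np.float64(4.772), np.float64(0.0431)), (0.42, np.float64(1.411), np.float64(0.1104))]
6.375 [ 0.48763643 -0.04861038  0.06292613] [-5.11762836 -3.04205672  1.09529017]
```

View pics/a3.png

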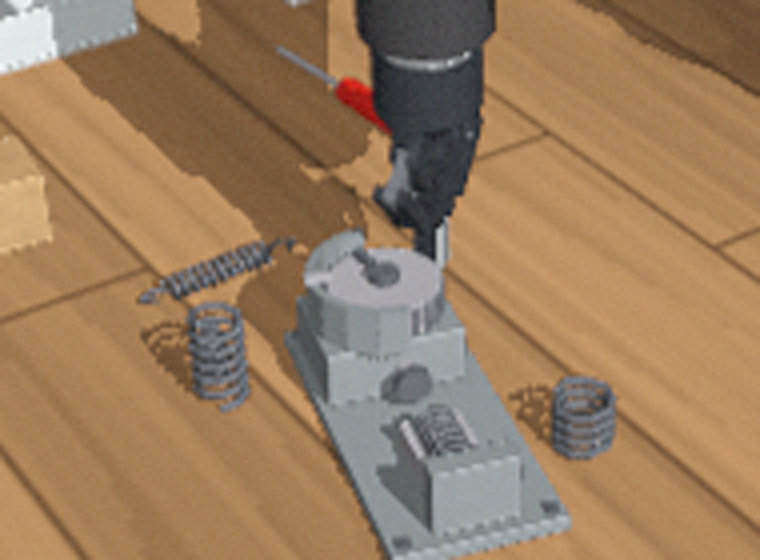

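```bash
python3 -m pendant '[[[-15,13,0],0],[[-53,-22,0],0],[[-54,-58,0],0],[[-39,-61,0],0],[[-39,-44,0],0],[[-34,-25,0],0],[[-21.5,-9,0],0],[[0,0,0],0]]'; python3 where.py; python3 -c "
from ang import *
rep('a4')"
```

```text
time_s: 7.38
ee_pos: [0.4867, -0.0469, 0.0629]
eef_rot: [0.868, -0.497, -0.001, 0.001]
force: [-0.8, 1.3, 0.3]
finger_gap: 0.0004
t 7.375 tool xy rel axis mm [-9.4 55.3] z 62.9 yaw x -59.55 F [-0.8  1.3  0.3] Ftool [-1.5 -0.  -0.3] gap 0.0004
scene lug 0.738 dark 110.649864 166.23442 net [(0.87, np.float64(1.017), np.float64(0.043))]
7.475 [ 0.48750824 -0.04832042  0.06286944] [-4.19421785 -2.79961326  1.54760081]
```

View pics/a4.png

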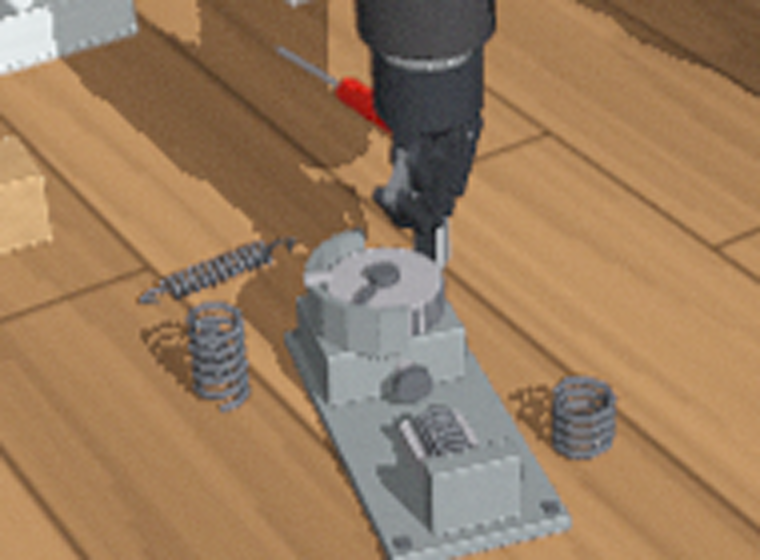

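```bash
python3 -m pendant '[[[-15,13,0],0],[[-53,-22,0],0],[[-54,-58,0],0],[[-39,-61,0],0],[[-39,-44,0],0],[[-34,-25,0],0],[[-21.5,-9,0],0],[[0,0,0],0]]'; python3 -c "
from ang import *
rep('a5')"
```

```text
time_s: 8.48
ee_pos: [0.4867, -0.0468, 0.0629]
eef_rot: [0.868, -0.497, -0.001, 0.001]
force: [-1.6, 2.4, -0.6]
finger_gap: 0.0003
scene lug 2.823 dark 119.542786 166.53874 net [(0.72, np.float64(2.856), np.float64(0.045))]
8.575 [ 0.48748984 -0.04821554  0.06285185] [-4.12854091 -4.53797879  0.95140339]
```

View pics/a5.png

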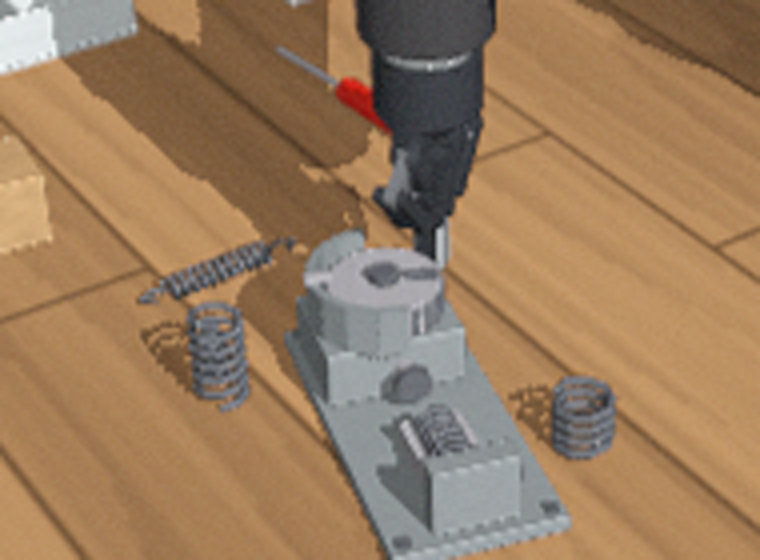

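```bash
python3 -m pendant '[[[-15,13,0],0],[[-53,-22,0],0],[[-54,-58,0],0],[[-39,-61,0],0],[[-39,-44,0],0],[[-34,-25,0],0],[[-21.5,-9,0],0],[[0,0,0],0]]'; python3 -c "
from ang import *
rep('a6')"
```

```text
time_s: 9.57
ee_pos: [0.4867, -0.0468, 0.0629]
eef_rot: [0.868, -0.497, -0.001, 0.001]
force: [-0.5, 2.7, -0.8]
finger_gap: 0.0003
scene lug 5.025 dark 103.72364 168.57382 net [(0.75, np.float64(4.809), np.float64(0.0299))]
9.675 [ 0.4874676  -0.04812647  0.06284745] [-4.56032813 -3.41783816  1.52530972]
```

View pics/a6.png

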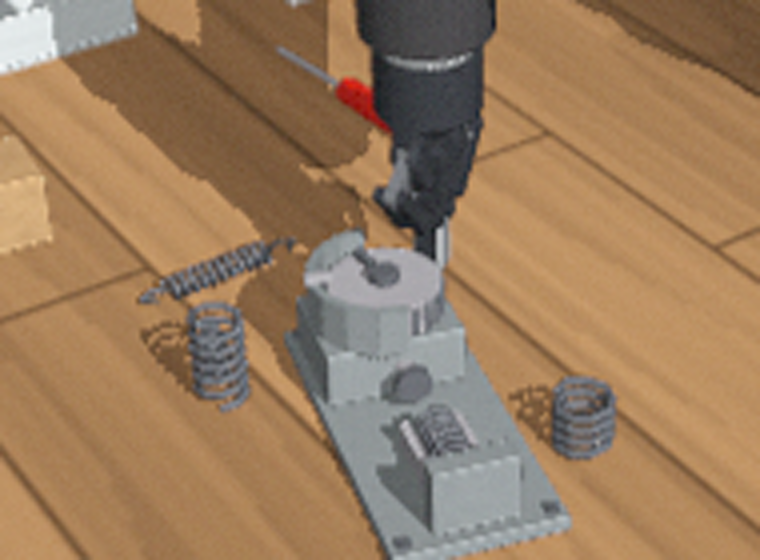

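```bash
python3 -m pendant '[[[-15,13,0],0],[[-53,-22,0],0],[[-54,-44,0],0],[[-39,-44,0],0],[[-34,-25,0],0],[[-24,-12,0],0],[[-44,10,0],0],[[-44,10,0],0]]'; python3 -c "
from ang import *
rep('a7')"; python3 where.py
```

```text
time_s: 10.68
ee_pos: [0.4565, -0.0139, 0.0633]
eef_rot: [0.868, -0.497, -0.0, 0.0]
force: [0.9, -0.7, 0.9]
finger_gap: -0.0002
scene lug 6.154 dark 123.603745 164.51517 net [(0.56, np.float64(6.269), np.float64(0.0446))]
10.775 [ 0.45870712 -0.01333264  0.06361537] [-0.34997201  0.59017197  0.26979793]
t 10.775 tool xy rel axis mm [-52.5  62.2] z 63.6 yaw x -59.53 F [-0.3  0.6  0.3] Ftool [-0.7  0.  -0.3] gap 0.0001
```

View pics/a7.png

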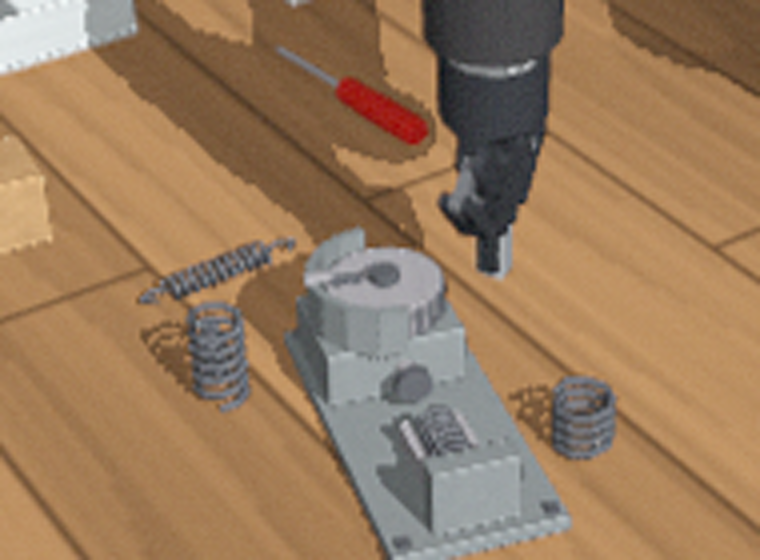

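```bash
cat > ov.py <<'E'
from ang import *
import sys
def ov(tag,n,ang=None):
    im,d=robot.read_camera(n);np.savez('/tmp/%s.npz'%n,im=im,d=d)
    s=12;u=proj(n,[*T0,.085]);x0,y0=int(u[0])-30,int(u[1])-22
    c=cv2.resize(im[y0:y0+45,x0:x0+60,::-1],None,fx=s,fy=s,interpolation=cv2.INTER_CUBIC)
    raw=c.copy()
    P=lambda x,y,z:tuple(int(round(k)) for k in (proj(n,[T0[0]+x*np.cos(YAW)-y*np.sin(YAW),T0[1]+x*np.sin(YAW)+y*np.cos(YAW),z])-[x0,y0]+.5)*s)
    for r in(.042,.014):
      cv2.polylines(c,[np.array([P(r*np.cos(k),r*np.sin(k),.081) for k in np.linspace(0,6.28,60)])],True,(0,0,255),1)
    cv2.polylines(c,[np.array([P(x,y,.087) for x,y in((.015,-.0035),(.037,-.0035),(.037,.0035),(.015,.0035))])],True,(0,255,0),1)
    cv2.circle(c,P(.038,0,.094),3,(255,0,0),-1);cv2.circle(c,P(0,0,.081),2,(0,255,255),-1)
    cv2.imwrite('pics/%s_%s.png'%(tag,n),c)
    print(n,lug(n,im))
for n in('scene','top'): ov(sys.argv[1],n)
E
python3 ov.py b1
```

```text
scene (np.float64(6.1528180036574), np.float32(123.77005), np.float32(164.53119))
top (np.float64(4.972793856863581), np.float32(69.59467), np.float32(72.51221))
```

View pics/b1_scene.png

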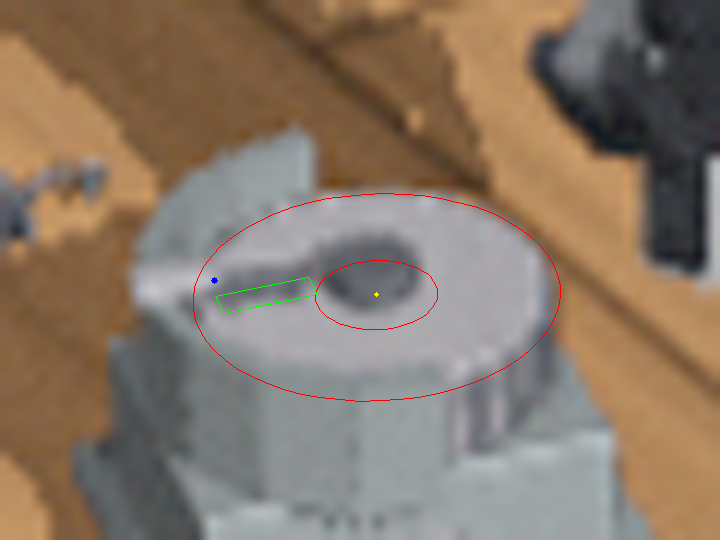

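View pics/b1_top.png

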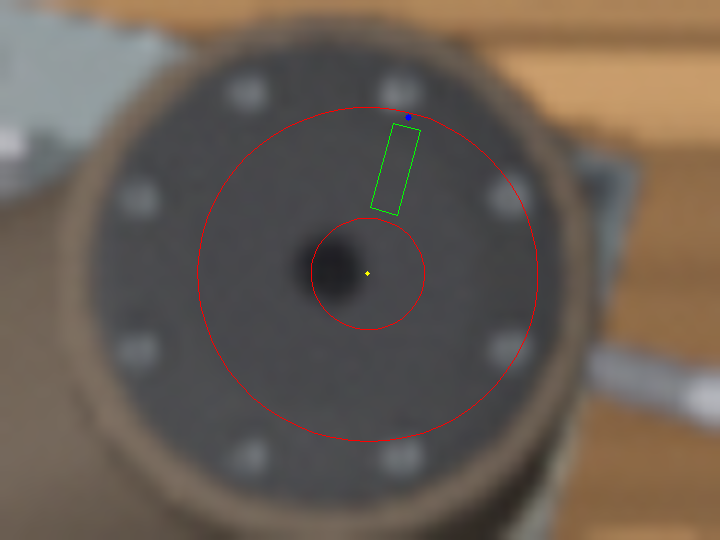

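```bash
python3 -m pendant '[[[-5,5,-40],0],[[20,20,-90],0],[[70,50,-110],0],[[120,85,-110],0],[[165,115,-110],0],[[205,144,-110],0],[[205,144,-110],0]]'; python3 ov.py b2; python3 where.py
```

```text
time_s: 11.75
ee_pos: [0.4377, -0.2659, 0.1728]
eef_rot: [0.867, -0.498, -0.0, 0.0]
force: [-0.9, 1.0, -0.6]
finger_gap: 0.0001
scene (np.float64(6.152428852647772), np.float32(120.11058), np.float32(160.3194))
top (np.float64(3.584916777177621), np.float32(87.76172), np.float32(99.742004))
t 11.85 tool xy rel axis mm [152.9 206.8] z 172.9 yaw x -59.65 F [ 0.4 -0.   0.4] Ftool [ 0.2 -0.4 -0.4] gap -0.0001
```

View pics/b2_scene.png

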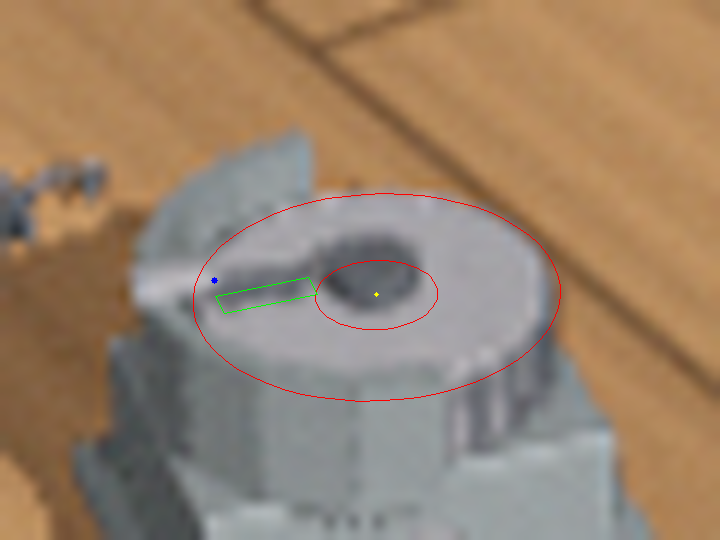

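View pics/b2_top.png

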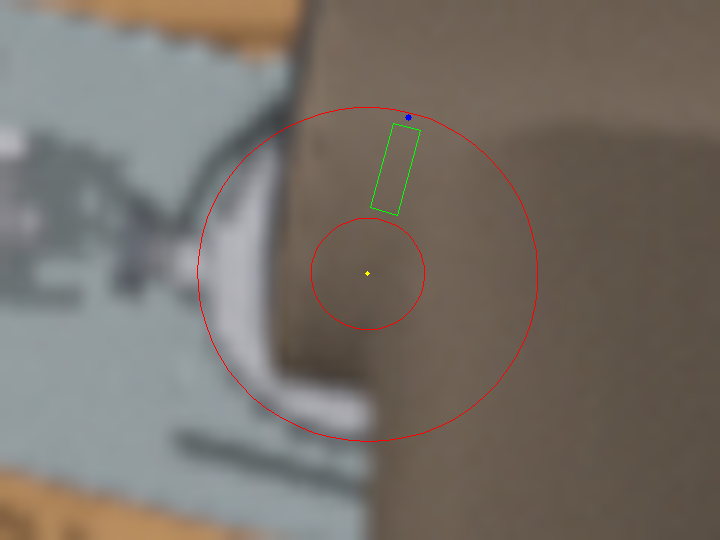

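```bash
python3 -m pendant '[[[40,25,0],0],[[80,50,0],0],[[120,75,0],0],[[150,90,0],0],[[150,90,0],0]]'; python3 ov.py b3; python3 where.py
```

```text
time_s: 12.48
ee_pos: [0.4372, -0.4385, 0.1726]
eef_rot: [0.868, -0.497, -0.0, 0.0]
force: [-0.8, 0.7, 0.0]
finger_gap: 0.0001
scene (np.float64(6.152356718309726), np.float32(119.866646), np.float32(160.32578))
top (np.float64(5.968820691795816), np.float32(126.65074), np.float32(183.25827))
t 12.575 tool xy rel axis mm [301.1 295.9] z 172.9 yaw x -59.49 F [-0.9  0.4 -0.5] Ftool [-0.8  0.6  0.5] gap 0.0003
```

View pics/b3_top.png

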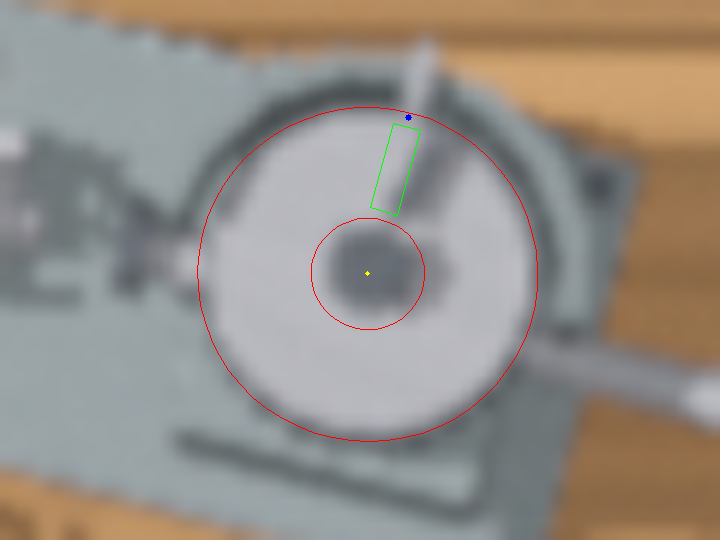

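```bash
python3 - <<'E'
from ang import *
im=np.load('/tmp/top.npz')['im'];o=im[172:205,265:298,::-1]
a=cv2.resize(o,None,fx=16,fy=16,interpolation=cv2.INTER_CUBIC)
a=cv2.convertScaleAbs(a,alpha=1.5,beta=-60)
cv2.imwrite('pics/b4.png',a)
E
```

```text
(no output)
```

View pics/b4.png

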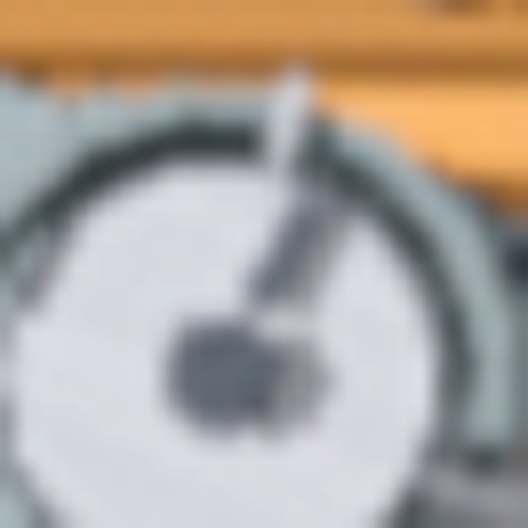

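```bash
cat > rect.py <<'E'
from ang import *
import sys
def rect(n,im,z,off=(0,0)):
    # gauge-frame rectified, up=+x, left=+y, 0.25mm/px
    N=400;g=(np.arange(N)-N/2)*.00025
    X,Y=np.meshgrid(-g,-g,indexing='ij')
    W=np.stack([T0[0]+X*np.cos(YAW)-Y*np.sin(YAW),T0[1]+X*np.sin(YAW)+Y*np.cos(YAW),np.full_like(X,z)],-1)
    c=cal(n);K=np.array(c['intrinsics']);T=np.array(c['world_from_camera'])
    q=(W-T[:3,3])@T[:3,:3]@K.T;q=q[...,:2]/q[...,2:]
    return cv2.remap(im[:,:,::-1],(q[...,0]+off[0]).astype(np.float32),(q[...,1]+off[1]).astype(np.float32),cv2.INTER_CUBIC)
if __name__=='__main__':
    a=[rect(n,np.load('/tmp/%s.npz'%n)['im'],.085) for n in('scene','top')]
    o=np.hstack([cv2.resize(x,(400,400)) for x in a])
    for x0 in(200,600):
        cv2.line(o,(x0,0),(x0,400),(0,255,0),1);cv2.circle(o,(x0,200),168,(0,0,255),1);cv2.circle(o,(x0,200),148,(255,0,0),1)
    cv2.imwrite('pics/%s.png'%sys.argv[1],o)
E
python3 rect.py r1
```

```text
(no output)
```

View pics/r1.png

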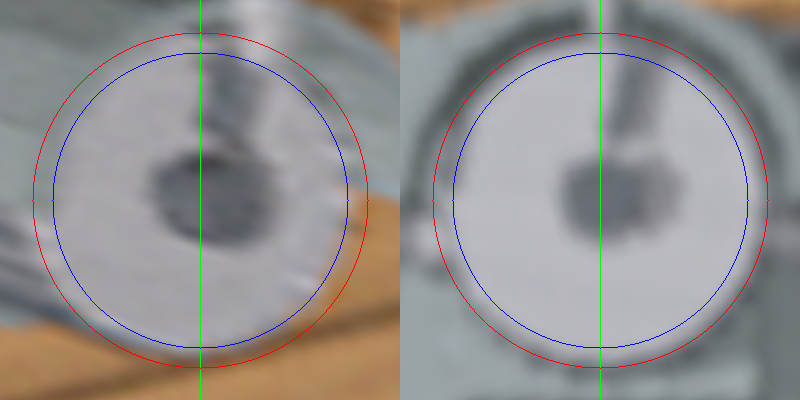

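```bash
python3 - <<'E'
from rect import *
for n in('top','scene'):
    a=rect(n,np.load('/tmp/%s.npz'%n)['im'],.087).astype(int)
    for y in(60,75,90,105,120,135,200):
        print(n,y,[(x-200,a[y,x].mean().astype(int),a[y,x,0]-a[y,x,2]) for x in range(188,276,6)])
E
```

```text
top 60 [(-12, np.int64(184), np.int64(7)), (-6, np.int64(183), np.int64(7)), (0, np.int64(180), np.int64(7)), (6, np.int64(178), np.int64(7)), (12, np.int64(168), np.int64(8)), (18, np.int64(155), np.int64(9)), (24, np.int64(139), np.int64(11)), (30, np.int64(131), np.int64(10)), (36, np.int64(124), np.int64(10)), (42, np.int64(123), np.int64(9)), (48, np.int64(123), np.int64(9)), (54, np.int64(124), np.int64(7)), (60, np.int64(127), np.int64(7)), (66, np.int64(135), np.int64(8)), (72, np.int64(139), np.int64(9))]
top 75 [(-12, np.int64(185), np.int64(6)), (-6, np.int64(185), np.int64(6)), (0, np.int64(183), np.int64(6)), (6, np.int64(175), np.int64(6)), (12, np.int64(163), np.int64(7)), (18, np.int64(144), np.int64(9)), (24, np.int64(128), np.int64(11)), (30, np.int64(117), np.int64(11)), (36, np.int64(115), np.int64(11)), (42, np.int64(118), np.int64(9)), (48, np.int64(125), np.int64(6)), (54, np.int64(135), np.int64(4)), (60, np.int64(144), np.int64(6)), (66, np.int64(157), np.int64(6)), (72, np.int64(168), np.int64(7))]
top 90 [(-12, np.int64(188), np.int64(6)), (-6, np.int64(187
[... 5500 characters left out ...]
 np.int64(1)), (48, np.int64(161), np.int64(0)), (54, np.int64(170), np.int64(0)), (60, np.int64(170), np.int64(2)), (66, np.int64(166), np.int64(3)), (72, np.int64(164), np.int64(3))]
scene 200 [(-12, np.int64(108), np.int64(11)), (-6, np.int64(102), np.int64(11)), (0, np.int64(97), np.int64(11)), (6, np.int64(96), np.int64(10)), (12, np.int64(97), np.int64(9)), (18, np.int64(97), np.int64(9)), (24, np.int64(97), np.int64(9)), (30, np.int64(95), np.int64(9)), (36, np.int64(93), np.int64(9)), (42, np.int64(95), np.int64(8)), (48, np.int64(103), np.int64(6)), (54, np.int64(114), np.int64(3)), (60, np.int64(126), np.int64(2)), (66, np.int64(138), np.int64(2)), (72, np.int64(150), np.int64(1))]
```

```bash
python3 -m pendant '[[[-30,-20,0],0],[[-77,-57,0],0],[[-124,-94,0],0],[[-171,-131,0],0],[[-218,-168,0],0],[[-265,-205,0],0],[[-312,-242,0],0],[[-360,-280,0],0]]'; python3 -m pendant '[[[-16,-13,20],0],[[-16,-13,60],0],[[-16,-13,95],0],[[-16,-13,109],0],[[-16,-13,109],0]]';python3 where.py; python3 -c "
from ang import *
rep('a8')"
```

```text
time_s: 13.58
ee_pos: [0.4946, 0.0179, 0.174]
eef_rot: [0.869, -0.495, 0.0, -0.001]
force: [0.4, 0.0, 0.4]
finger_gap: 0.0002
time_s: 14.2
ee_pos: [0.4979, 0.0355, 0.0643]
eef_rot: [0.868, -0.496, -0.0, 0.0]
force: [0.4, -0.3, 0.0]
finger_gap: 0.0
t 14.2 tool xy rel axis mm [-74.7   3.7] z 64.3 yaw x -59.45 F [ 0.4 -0.3  0. ] Ftool [ 0.5 -0.2 -0. ] gap 0.0
scene lug 3.195 dark 101.31383 132.27463 net [(0.7, np.float64(6.225), np.float64(0.0358)), (0.62, np.float64(1.428), np.float64(0.2079))]
14.3 [0.49907867 0.03555163 0.06550837] [ 0.1049322   0.32872149 -0.48041233]
```

```bash
python3 -m pendant '[[[18,-1,0],0],[[27,-1,0],0],[[27.5,2,0],0],[[27.5,5,0],0],[[27.5,8,0],0],[[27.5,8,0],0]]'; python3 where.py;  python3 -m pendant '[[[-20,0,0],0],[[-40,0,0],0]]'; python3 -c "
from ang import *
rep('a9')"
```

```text
time_s: 15.05
ee_pos: [0.503, 0.0097, 0.0655]
eef_rot: [0.868, -0.497, -0.002, -0.001]
force: [-18.4, 22.6, 14.5]
finger_gap: 0.0001
t 15.05 tool xy rel axis mm [-50.1  12.5] z 65.5 yaw x -59.59 F [-18.4  22.6  14.5] Ftool [-28.9   4.4 -14.4] gap 0.0001
time_s: 15.3
ee_pos: [0.4857, 0.0424, 0.0656]
eef_rot: [0.868, -0.497, 0.001, -0.001]
force: [0.0, -0.0, 0.4]
finger_gap: -0.0002
scene lug 3.861 dark 109.43375 145.88138 net [(0.63, np.float64(0.097), np.float64(0.0406))]
15.4 [0.48525222 0.04284931 0.06557425] [ 1.03516541 -0.1156897   0.25070056]
```

View pics/a9.png

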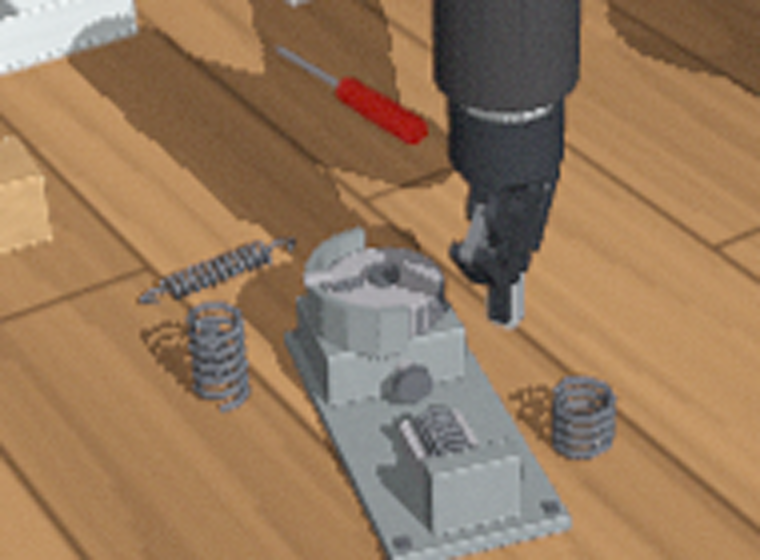

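```bash
python3 -m pendant '[[[-5,0,-50],0],[[15,12,-105],0],[[60,45,-109],0],[[107,80,-109],0],[[154,115,-109],0],[[201,150,-109],0],[[248,185,-109],0],[[295,220,-109],0]]'; python3 -m pendant '[[[47,35,0],0],[[90,62,0],0],[[90,62,0],0]]';python3 ov.py b5; python3 rect.py r2; python3 - <<'E'
from rect import *
a=rect('top',np.load('/tmp/top.npz')['im'],.087).astype(float).mean(2)
for y in range(66,136,6):
    row=a[y];i=185+int(np.argmin(row[185:245]));lo=row[i];hi=np.median(row[150:180]);th=(hi+lo)/2
    j=i
    while row[j]<th: j-=1
    e=j+(row[j]-th)/(row[j]-row[j+1])-200
    print(200-y,'edge',round(e,1),'ang',round(np.arctan((e+14.3)/(200-y)),3))
E
python3 where.py
```

```text
time_s: 16.4
ee_pos: [0.4449, -0.3268, 0.1745]
eef_rot: [0.868, -0.496, 0.001, -0.0]
force: [1.2, 0.4, 0.5]
finger_gap: 0.0
time_s: 16.77
ee_pos: [0.4364, -0.4369, 0.1733]
eef_rot: [0.867, -0.498, 0.0, 0.0]
force: [-1.2, 0.7, -0.6]
finger_gap: 0.0002
scene (np.float64(0.10252800362355884), np.float32(117.128235), np.float32(160.15332))
top (np.float64(6.236375856198062), np.float32(126.72818), np.float32(183.14484))
134 edge -18.2 ang -0.029
128 edge -17.9 ang -0.028
122 edge -17.6 ang -0.027
116 edge -17.8 ang -0.03
110 edge -17.2 ang -0.026
104 edge -17.1 ang -0.027
98 edge -16.3 ang -0.02
92 edge -15.8 ang -0.016
86 edge -15.2 ang -0.011
80 edge -14.9 ang -0.008
74 edge -14.9 ang -0.008
68 edge -15.2 ang -0.014
t 16.875 tool xy rel axis mm [299.5 294. ] z 173.4 yaw x -59.64 F [ 0.1 -0.4 -1.2] Ftool [0.4 0.1 1.2] gap -0.0002
```

View pics/r2.png

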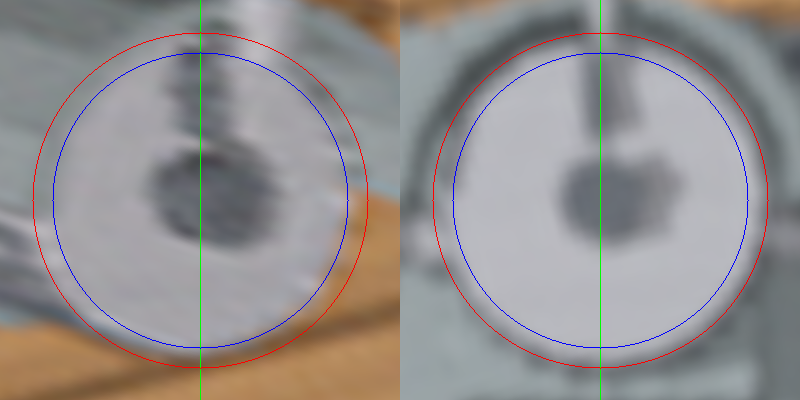

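View pics/b5_scene.png

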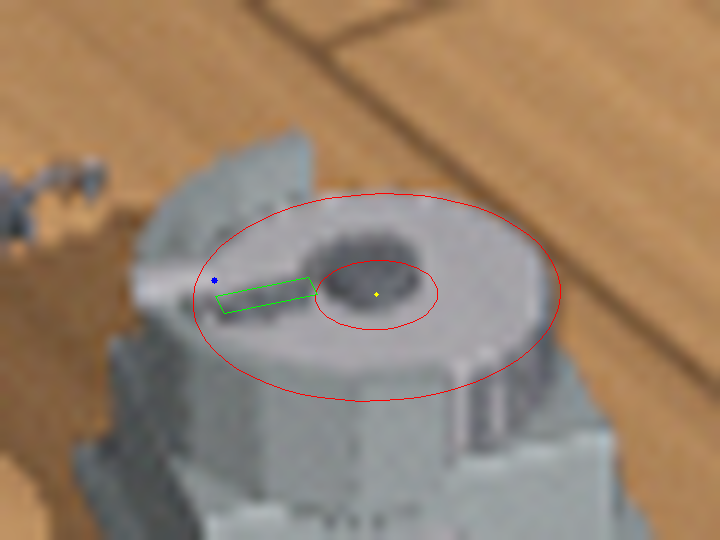

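```bash
python3 - <<'E'
from ang import *
def g(p):
    d=np.array(p[:2])-T0;c,s=np.cos(YAW),np.sin(YAW);return np.round([(c*d[0]+s*d[1])*1e3,(-s*d[0]+c*d[1])*1e3],1)
for nm,cx,cy,z in(('hook low end',716,338,.005),('hook coil low',705,300,.011),('hook top',708,130,.005),('coil top',706,175,.011),('button face mid',622,337,.034),('button',605,336,.034)):
    print(nm,g(atz('top',cx/5+189.6,cy/5+139.6,z)))
for n in('scene','top'):
    im,d=robot.read_camera(n)
    for t in('rod_end','anvil_face','back_stop','hook_spring'):
        for x in robot.tip_of(n,t)[:2]: print(n,t,round(x['score'],2),g(atz(n,x['point'][0]*560,x['point'][1]*420,.0 if 'hook' in t else .034)))
    u=proj(n,[*T0,.04]) if n=='top' else proj(n,[.53,-.06,.04])
    x0,y0=int(u[0])-60,int(u[1])-50
    cv2.imwrite('pics/c_%s.png'%n,cv2.resize(im[y0:y0+100,x0:x0+133,::-1],None,fx=6,fy=6,interpolation=2))
E
```

```text
hook low end [  22.1 -171.5]
hook coil low [  42.4 -158.7]
hook top [ 150.  -134.9]
coil top [ 119.9 -140.2]
button face mid [   2.2 -113.5]
button [ 1.000e-01 -1.034e+02]
scene anvil_face 0.49 [ 2.8 51.4]
scene anvil_face 0.35 [122.   30.2]
scene back_stop 0.93 [ -5.9 173.7]
scene hook_spring 0.6 [  80.9 -161.2]
top rod_end 0.73 [   6.4 -110. ]
top anvil_face 0.55 [ 8.9 56.4]
top back_stop 0.89 [  5.6 174.1]
top hook_spring 0.69 [  82.3 -151.9]
```

View pics/c_top.png

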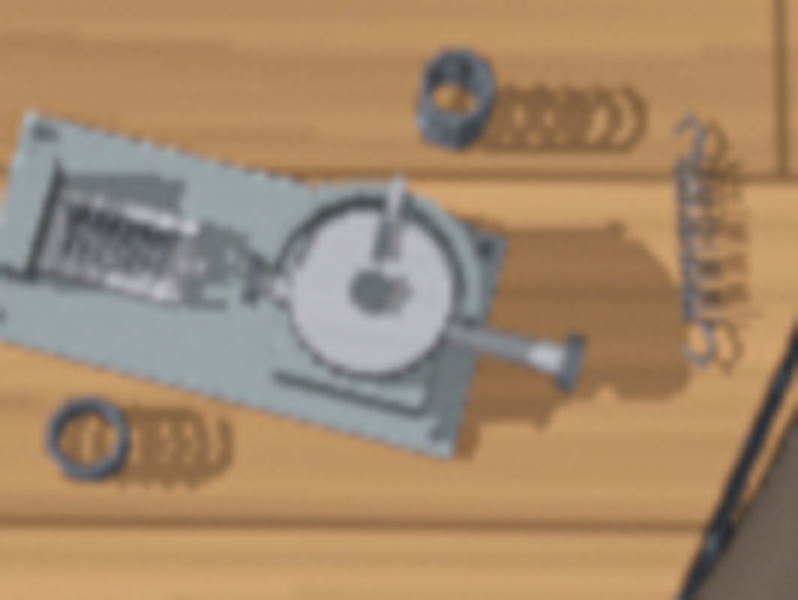

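View pics/c_scene.png

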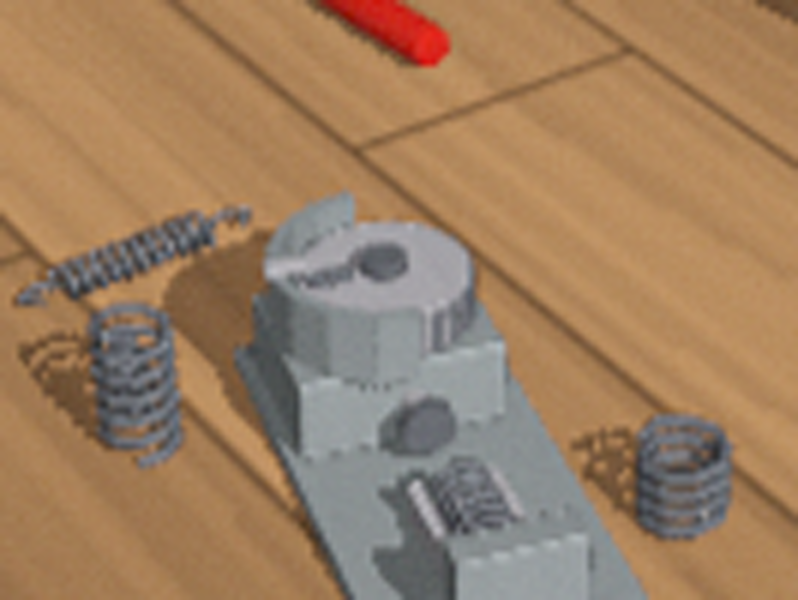

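```bash
python3 -m pendant '[[[-30,-29,0],0.17],[[-70,-68,0],0.34],[[-110,-107,0],0.5],[[-150,-146,0],0.66],[[-185,-180,0],0.785],[[-200,-194,0],0.785],[[-200,-194,40],0.785],[[-200,-194,70],0.785]]'; cat > wg.py <<'E'
from ang import *
s=robot.state();M=R.from_quat(s['eef_rot']).as_matrix();p=s['ee_pos'];d=p[:2]-T0;c,q=np.cos(YAW),np.sin(YAW)
f=s['force']
print('t',s['time_s'],'gauge',np.round([(c*d[0]+q*d[1])*1e3,(-q*d[0]+c*d[1])*1e3,p[2]*1e3],1),'toolx in gauge deg',np.degrees(np.arctan2(M[1,0],M[0,0])-YAW).round(1),'Fg',np.round([c*f[0]+q*f[1],-q*f[0]+c*f[1],f[2]],1),'q',s['q'].round(2))
E
python3 wg.py
```

```text
time_s: 18.38
ee_pos: [0.5031, -0.1615, 0.1025]
eef_rot: [-0.613, 0.79, -0.0, 0.0]
force: [-0.2, -0.6, 0.4]
finger_gap: -0.0
t 18.375 gauge [  -1.  -139.2  102.5] toolx in gauge deg -89.9 Fg [-0.  -0.7  0.4] q [ 0.06  0.24 -0.48 -0.   -0.85 -0.31]
```

```bash
python3 -m pendant '[[[2,-1,30],0],[[2,-1,60],0],[[2,-1,72],0],[[2,-1,72],0]]'; python3 wg.py; python3 -m pendant '[[[-6,0,0],0],[[-11,0,0],0],[[-14,0,0],0],[[-17,0,0],0],[[-20,0,0],0]]'; python3 wg.py
```

```text
time_s: 18.88
ee_pos: [0.5034, -0.1645, 0.031]
eef_rot: [-0.612, 0.791, 0.0, -0.001]
force: [0.3, -0.2, -0.3]
finger_gap: -0.0
t 18.875 gauge [  -0. -142.   31.] toolx in gauge deg -90.0 Fg [ 0.3 -0.1 -0.3] q [ 0.05  0.34 -0.55  0.   -0.68 -0.31]
time_s: 19.5
ee_pos: [0.5087, -0.1451, 0.0315]
eef_rot: [-0.612, 0.791, -0.0, -0.0]
force: [-0.7, -2.7, 1.4]
finger_gap: -0.0003
t 19.5 gauge [   0.2 -121.9   31.5] toolx in gauge deg -90.0 Fg [-0.  -2.8  1.4] q [ 0.09  0.34 -0.55  0.   -0.68 -0.35]
```

```bash
python3 -m pendant '[[[-6,0,0],0],[[-12,0,0],0],[[-18,0,0],0],[[-24,0,0],0],[[-29,0,0],0],[[-33,0,0],0],[[-36,0,0],0],[[-38,0,0],0]]'; python3 wg.py; python3 -m pendant '[[[-1.5,0,0],0],[[-3,0,0],0]]';python3 wg.py
```

```text
time_s: 20.5
ee_pos: [0.5182, -0.1082, 0.0313]
eef_rot: [-0.612, 0.791, -0.0, 0.0]
force: [0.1, -3.2, 2.4]
finger_gap: 0.0001
t 20.5 gauge [  0.2 -83.8  31.3] toolx in gauge deg -90.0 Fg [ 0.9 -3.1  2.4] q [ 0.16  0.34 -0.55  0.   -0.68 -0.42]
time_s: 20.75
ee_pos: [0.5189, -0.1055, 0.0313]
eef_rot: [-0.612, 0.791, -0.0, 0.0]
force: [-0.0, -2.4, 2.1]
finger_gap: 0.0
t 20.75 gauge [  0.2 -81.   31.3] toolx in gauge deg -90.0 Fg [ 0.6 -2.3  2.1] q [ 0.17  0.34 -0.55  0.   -0.68 -0.42]
```

```bash
python3 -m pendant '[[[-1,0,0],0],[[-2,0,0],0],[[-3,0,0],0]]';python3 wg.py; python3 -m pendant '[[[-0.5,0,0],0],[[-1,0,0],0]]';python3 wg.py; python3 -m pendant '[[[-0.5,0,0],0],[[-1,0,0],0]]';python3 wg.py
```

```text
time_s: 21.12
ee_pos: [0.5197, -0.1025, 0.0313]
eef_rot: [-0.612, 0.791, -0.0, 0.0]
force: [0.2, -2.6, 1.8]
finger_gap: 0.0
t 21.125 gauge [  0.2 -78.   31.3] toolx in gauge deg -90.0 Fg [ 0.8 -2.5  1.8] q [ 0.18  0.34 -0.55  0.   -0.68 -0.43]
time_s: 21.38
ee_pos: [0.5199, -0.1016, 0.0313]
eef_rot: [-0.612, 0.791, -0.0, 0.0]
force: [-0.7, -2.8, 2.3]
finger_gap: 0.0001
t 21.375 gauge [  0.2 -77.   31.3] toolx in gauge deg -90.0 Fg [-0.  -2.9  2.3] q [ 0.18  0.34 -0.55 -0.   -0.68 -0.43]
time_s: 21.62
ee_pos: [0.5199, -0.1013, 0.0313]
eef_rot: [-0.612, 0.791, -0.0, -0.001]
force: [1.0, -10.9, 1.7]
finger_gap: -0.0002
t 21.625 gauge [  0.1 -76.7  31.3] toolx in gauge deg -90.0 Fg [  3.7 -10.3   1.7] q [ 0.18  0.34 -0.55  0.   -0.68 -0.43]
```

```bash
python3 -m pendant '[[[-0.5,0,0],0],[[-1,0,0],0],[[-1,0,0],0]]';python3 wg.py; python3 -m pendant '[[[-0.6,0,0],0],[[-0.6,0,0],0]]';python3 wg.py
python3 -c "
from ang import *
rep('d1')"
```

```text
time_s: 22.0
ee_pos: [0.5199, -0.1013, 0.0313]
eef_rot: [-0.612, 0.791, -0.0, -0.001]
force: [0.5, -14.3, 2.0]
finger_gap: -0.0003
t 22.0 gauge [  0.1 -76.7  31.3] toolx in gauge deg -90.0 Fg [  4.  -13.7   2. ] q [ 0.18  0.34 -0.55  0.   -0.68 -0.43]
time_s: 22.25
ee_pos: [0.5198, -0.1012, 0.0313]
eef_rot: [-0.612, 0.791, -0.0, -0.001]
force: [1.3, -18.7, 2.4]
finger_gap: 0.0001
t 22.25 gauge [  0.  -76.7  31.3] toolx in gauge deg -90.0 Fg [  6.  -17.8   2.4] q [ 0.18  0.34 -0.55  0.   -0.68 -0.44]
scene lug 0.1 dark 123.01901 166.26942 net [(0.84, np.float64(0.294), np.float64(0.0356))]
22.35 [ 0.51984902 -0.1012266   0.03130945] [  1.05069824 -17.4224392    1.57205131]
```

View pics/d1.png

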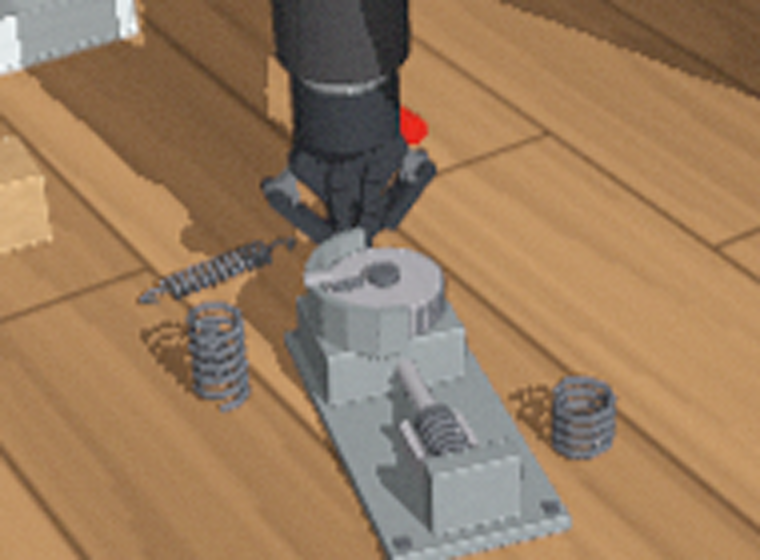

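```bash
python3 -m pendant '[[[8,0,0],0],[[30,0,0],0],[[45,0,-30],0],[[50,0,-80],0],[[70,0,-130],0],[[115,0,-140],0],[[170,0,-140],0],[[225,0,-140],0]]'; python3 -m pendant '[[[50,0,0],0],[[100,0,0],0],[[100,0,0],0]]'; python3 wg.py
python3 ov.py e1; python3 rect.py r3; python3 - <<'E'
from ang import *
for n,p in(('top',[.56,.03,.03]),('scene',[.56,.06,.03])):
    im=np.load('/tmp/%s.npz'%n)['im'];u=proj(n,p);x0,y0=int(u[0])-66,int(u[1])-50
    cv2.imwrite('pics/e_%s.png'%n,cv2.resize(im[y0:y0+100,x0:x0+133,::-1],None,fx=6,fy=6,interpolation=2))
E
```

```text
time_s: 23.35
ee_pos: [0.4641, -0.3177, 0.1716]
eef_rot: [-0.613, 0.79, -0.0, 0.001]
force: [0.3, 0.8, -0.2]
finger_gap: -0.0003
time_s: 23.72
ee_pos: [0.438, -0.416, 0.1704]
eef_rot: [-0.611, 0.792, 0.001, 0.0]
force: [-0.5, 0.0, -0.1]
finger_gap: -0.0003
t 23.725 gauge [-4.000e-01 -4.019e+02  1.704e+02] toolx in gauge deg -90.2 Fg [-0.5 -0.1 -0.1] q [-0.44  0.29 -0.23 -0.   -1.05  0.18]
scene (np.float64(0.10252345845054628), np.float32(118.100235), np.float32(160.06996))
top (np.float64(6.229625655128151), np.float32(126.39413), np.float32(182.82301))
```

View pics/e_top.png

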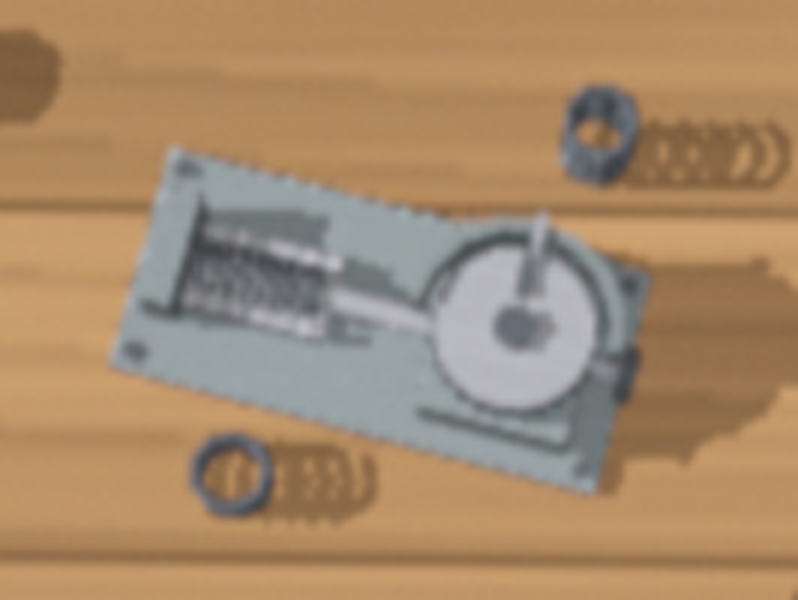

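View pics/e_scene.png

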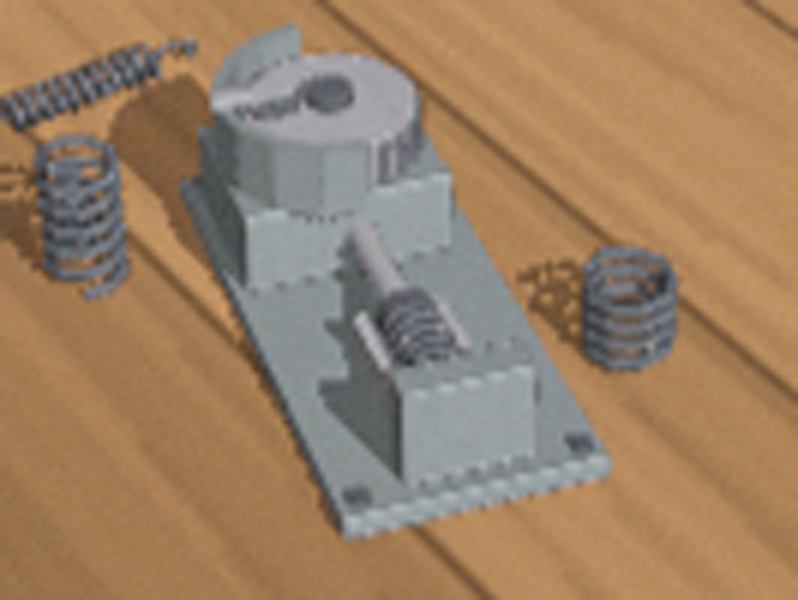

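View pics/r3.png

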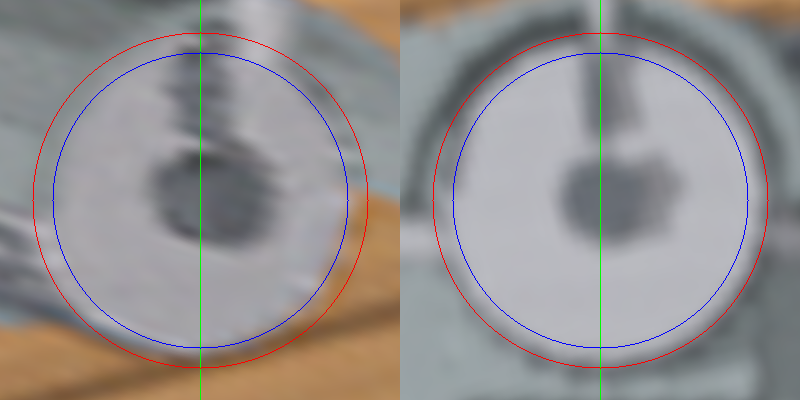

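```bash
python3 -c "
from plant import robot
print(robot.hand_in()); print(robot.state()['time_s'])"
```

```text
the job is handed in; nothing more can be done
None
the job is handed in; nothing more can be done
```

I loosened the collar anticlockwise until its lug came round to the pointer for the second time. I then pushed the rod in until it closed the spring up against the back stop. The job was handed in at about 24 s, with the shut gripper parked clear, and no verdict was reported.

- **Collar:** It took six rim strokes plus one small correction, about 11 rad from a start near 1.6. In the top view after the rod push, the lug lies on the pointer's line, with an edge estimate of about +0.03 rad made just before the push. Detection on the scene camera read +0.10. Before the correction it had read about 0.11 above the top view, because it sees the lug's side face, so I trusted the top view.
- **Rod and spring:** The push went at 2.5–3 N until it came up against a hard stop where a reading of 0.050 was expected. I pressed there to about 18 N and the rod did not move further. The pictures show the spring lying in its cradle with no visible gap at either end.
- **Other things:** The tall spring, short spring and hook spring looked unmoved in the last scene-camera crop. I did not check the tin, carton, wrench and screwdriver individually at the end, but the arm stayed well above or away from them.

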